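# Latch the specimen sledge in its loading position

### The arm

A 6-joint arm with a two-finger parallel gripper is mounted at the origin on the work surface. World frame = base frame: x ahead of the robot, y to its left, z up, the work surface at z = 0. Lengths are in m, angles in rad, forces in N, time in s.
With the tool pointing down it reaches from about 0.375 to 0.825 m from the base axis. Payload 5.5 kg.
Tool frame: the origin (TCP) lies at the very end of the fingers, on their centre line; the grasp point (between the pads) lies 19 mm behind it; x points along the fingers, y is the direction in which the jaws open and shut, and the axes are right-handed (so a half turn about x gives the same grasp; the last joint's range is limited). The gripper opens to 85 mm and grips with 20 to 120 N. Pads are 22 mm wide; open, the fingers measure 114 mm over their backs; the gripper's body (76 mm by 85 mm) begins 54 mm behind the grasp point. The pads swing forward as they close: fully open they stand 13 mm farther back than shut.
Start: joints at [-1.321, 0.314, -0.047, 1.21, 0, 1.571], TCP at [0.148, -0.581, 0.231] pointing down, gripper open.
Joint ranges: [-2.67, 2.67], [-0.69, 1.73], [-1.03, 1.25], [-2.08, 2.16], [-1.42, 1.45], [-3.14, 3.14]. Speed limits (rad/s): [2.39, 2.39, 3.01, 3.14, 3.14, 3.14].

### API

Orientations are given as a rotation vector (axis times angle).
In Python, from station import * gives the robot as it stands.
- The arm moves only by the tool play_rows, never from a script. Its argument "plan" is a list of rows, each a list of 5 numbers: the shift along the tool's x, y, z in m, then the turn about the tool's x in degrees, then the opening, from 0 (shut) to 1 (fully open). A call has 1 to 20 rows; each row is the pose to reach, as a shift and turn from the pose commanded when the call began, along the tool's axes at that moment; what a row does not reach only later rows make up. A row lasts 1/12 s, in which the tool goes at most 41.7 mm and 7.16 degrees, less where a joint would pass 70% of its speed; a pose out of reach is approached as far as the arm can. A call with a gripper value outside its range is refused whole. The fingers move at their own pace and stop on an object; "squeeze" is the grip in N (left out, the last holds). Time passes only in rows, so rows that repeat a pose let the fingers close. It gives the time, the measured TCP pose, the force and the opening at its end, in the units of the state.
- state(): the state, without advancing time (a new reading comes with each control period).
- read_camera(name): name is "side" or "top" or "wrist"; returns the picture (400x640x3 uint8, red, green, blue); there is no depth.
- calibration(name): a dict with "fov_y" (degrees; the focal length in pixels is half the picture's height over the tangent of half this angle, whatever the lens; pixels are square), "cx", "cy" (the principal point, pixels), "k1" (the pictures are not rectified: a ray, as slopes to the right and down, at radius r is drawn at 1 + k1 r^2 times it, then the intrinsics apply), "R" (3x3) and "t" (3): a world point X has camera coordinates R X + t. Camera axes: x right, y down, z forward; pixel columns grow to the right and rows downward; lengths in m; the calibration is good to about 2 mm. A picture is of the moment at which its call begins: read the wrist's pose just before it. calibration takes no time and is no camera call; for the wrist camera it gives the pose at the moment of the call.
- close_job(): hands the job in, once; it reports no verdict.
The state is a dict: "time": time; "joints": joint angles; "joint_vel": joint speeds; "joint_efforts": joint torques, N m; "ee_pos": TCP position; "orientation": TCP orientation; "force": force on the tool from outside, world axes, zero at the start; "wrist_torque": the same for the moment, N m; "finger_gap": finger opening in m.
Only numpy, scipy, OpenCV 4.12 (cv2) and the standard library are available. Lean on these libraries where they do the work, as an engineer would, in place of code of your own. Each camera call takes 0.05 s, during which the arm holds its last target.

### The job

On the specimen loading jig, first push the red tab of the side stop fully in towards the sledge, so that its sprung pin reaches into the sledge's path. Then push the blue sprung sledge away along its track by its upright plate until it has passed the stop pin, without ramming anything, and let it go so that it springs back and stays latched against the pin at mid position. All of it is done by pushing with the fingers, nothing needs gripping; leave the loose things on and around the jig where they are.

Things in the scene. Friction and masses are not known exactly. Their poses are not given: they have to be found in the camera images.
- jig: Fixed loading jig. Aluminium base plate 310 x 170 x 16 mm. The frame's origin is at table height; its x axis points away from the robot along the sledge's track (the jig may be turned up to 0.35 rad), y to the left, z up. The plate spans x -145 to +165 mm and y -55 to +115 mm. A dark spring cylinder lies on the far half of the track (x 62 to 157 mm, up to 45 mm high).
- sledge (a joint): Travel of the sprung sledge along the jig's +x, m: 0 at home (near the robot), 0.085 at its hard end stop. The return spring pushes back with about 4 N at home and 10 N at the end; passing the stop pin adds up to about 4 N. With the stop pushed in, the sledge passes the pin going away, and on the way back is held by it at a travel between about 0.035 and 0.065, depending on where the stop is clamped; otherwise it returns to 0.
- sledge_push (a point): Middle of the top edge of the sledge's upright push plate, on its face towards the robot; axes as the jig's. The sledge is a blue block 90 x 56 x 16 mm, 18 mm above the table; the plate stands at its near end, 50 mm wide (y), 8 mm thick (x), from 34 to 68 mm above the table. Push on this face towards the jig's +x.
- sledge_heel (a point): Heel (square near face) of the steel tooth on the sledge's left side; the tooth stands out 12 mm, and its far side is a ramp. Axes as the jig's.
- stop (a joint): Travel of the side stop, m: 0 to 0.003 at the start (out), 0.016 fully in, moving along the jig's -y towards the sledge. It slides with about 6 N of friction and stays where it is left; hard stops at both ends.
- stop_push (a point): Middle of the top edge of the red tab of the side stop, on its outer face (away from the sledge, jig +y side); axes as the jig's. The tab is 30 mm wide (x), 8 mm thick (y), its top 68 mm above the table and its lower edge 28 mm above the table, on a yellow block 30 x 30 mm between two low dark cheeks (30 mm above the table). The stop is clamped at a different place along the jig's x each time. Push on this face towards the jig's -y.
- stop_pin (a point): Centre of the round tip of the 10 mm thick steel stop pin when the pin is sprung out; moves with the stop; axes as the jig's. The sledge is latched when its heel lies 5 mm (the pin's radius) beyond this point along x.
- pin (a joint): How far the sprung pin is pressed back into the stop, m: 0 sprung out, up to 0.013; about 2 to 4 N. The ramp of the tooth presses it back; it springs out again once the tooth has passed.
- insert_a: Bystander, to be left alone: brass jaw insert, stepped block 22 x 34 x 28 mm tall, standing on the jig's base plate on the left, at the far end. Origin at the centre of its underside.
- insert_b: Bystander, to be left alone: a second brass jaw insert like the first, on the base plate between it and the stop. Origin at the centre of its underside.
- specimen: Bystander, to be left alone: loose orange dumb-bell test specimen, 135 x 22 x 6 mm, lying on the table to the right of the jig. Origin at the centre of its underside.
- tape: Bystander, to be left alone: cardboard-brown roll of tape, 96 mm across, 45 mm high, on the table right of the jig. Origin at the centre of its underside.
- jar: Bystander, to be left alone: white jar with red lid, 60 mm across, 75 mm tall, on the table right of the jig. Origin at the centre of its underside.
- driver: Bystander, to be left alone: screwdriver lying on the table left of the jig. Origin at the centre of its underside (the shaft's underside, mid length).
- mug: Bystander, to be left alone: white mug, 76 mm across, 85 mm tall, on the table left of the jig. Origin at the centre of its underside.

How it is judged:
On the way, in this order (a step that is already met when the one before it is completed fails the run):
1. the side stop is pushed fully in (at least 14 of its 16 mm) while the sledge is still at home (value of joint stop above 0.014 m and value of joint sledge below 0.01 m), for 0.2 s.
2. the sledge has been pushed past the stop pin, which has sprung out behind the tooth (heel at least 6 mm beyond the pin's axis) (x of sledge_heel in the frame of stop_pin above 0.006 m and value of joint pin below 0.003 m).
At the end, for the whole second after the job is handed in: The stop is in (at least 13 of 16 mm), its pin is sprung out (pressed back less than 3 mm), and the released sledge rests against the pin at mid position: heel 2 to 8 mm beyond the pin's axis, not moving (value of joint stop above 0.013 m and value of joint pin below 0.003 m and x of sledge_heel in the frame of stop_pin between 0.002 and 0.008 m and value of joint sledge between 0.025 and 0.072 m and velocity of joint sledge between -0.01 and 0.01 m/s); the robot touches nothing.
It fails at once if a loose thing on or around the jig is moved or lifted by more than 15 mm (distance of any of insert_a, insert_b, specimen, tape, jar, driver, mug from where it was at the start of the episode above 0.015 m).
It fails at once if the sledge or the stop is rammed (more than 50 N from the fingers) (contact force between the fingers and sledge above 50 N or contact force between the fingers and stop above 50 N).
It also fails if it takes over 40 s, if anything falls off the work surface, if the arm or the gripper's body presses on something with over 40 N, if the wrist force passes 120 N, or if a joint passes its speed limit or range.

## Working session

There is one attempt and no reset: what is moved stays moved. The work goes in short steps, Python scripts to look and compute and a tool call to move; the robot and the scene stay as the last step left them, time stands still between calls to the robot, and variables do not carry over. Pictures are saved under pics/ and viewed, and the job is handed in when it is done.

Besides the shell and the picture viewer there is one more tool, called after "Request:" in YAML: its name, and indented under it one key for each argument. play_rows: Moves the arm, as the interface text tells. Its arguments: {"type":"object","properties":{"plan":{"type":"array"},"squeeze":{"type":"number"}},"required":["plan"]}

```bash
ls; mkdir -p pics; python3 - <<'E'
from station import *
import cv2
print(state())
for n in ("top","side"):
    cv2.imwrite(f"pics/{n}0.png",read_camera(n)[:,:,::-1])
    print(n,calibration(n))
E
```

```text
pics
{'time': 0.0, 'joints': array([-1.32097401e+00,  3.14252652e-01, -4.80906343e-02,  1.21021317e+00,
        1.15867799e-05,  1.57084609e+00]), 'joint_vel': array([-1.97075879e-03,  9.77600720e-05, -9.35637795e-05,  3.39534750e-04,
        1.21888239e-03, -3.74149527e-04]), 'joint_efforts': array([ 1.73261974e-04, -5.39584494e+01,  3.39755058e+01,  1.89015461e-02,
       -5.49199594e-04, -4.56086838e-06]), 'ee_pos': array([ 0.14819608, -0.58079788,  0.23041355]), 'orientation': array([ 2.08904538,  0.26412562, -2.08948302]), 'force': array([ 0.16085405, -0.31264149,  0.5940983 ]), 'wrist_torque': array([0.04694784, 0.04570747, 0.00955081]), 'finger_gap': 0.08529135624689248}
top {'fov_y': 48.790304123044514, 'cx': 315.9776625789527, 'cy': 200.96325356189442, 'k1': 0.006670341076655213, 'R': array([[-1.74550666e-02, -9.99847291e-01,  8.46180302e-04],
       [-9.80551871e-01,  1.69527363e-02, -1.95526553e-01],
       [ 1.95482349e-01, -4.24265267e-03, -9.80698043e-01]]), 't': array([0.0524703 , 0.64787034, 0.81613241])}
side {'fov_y': 54.31924427852937, 'cx': 323.1471794171693, 'cy': 194.16125323532418, 'k1': -0.061094545649021406, 'R': array([[ 0.93738367, -0.34763293, -0.02152231],
       [-0.26911899, -0.68367523, -0.67835327],
       [ 0.22110366,  0.64166933, -0.73442061]]), 't': array([-0.58030114,  0.25236501,  0.86611294])}
```

View pics/top0.png

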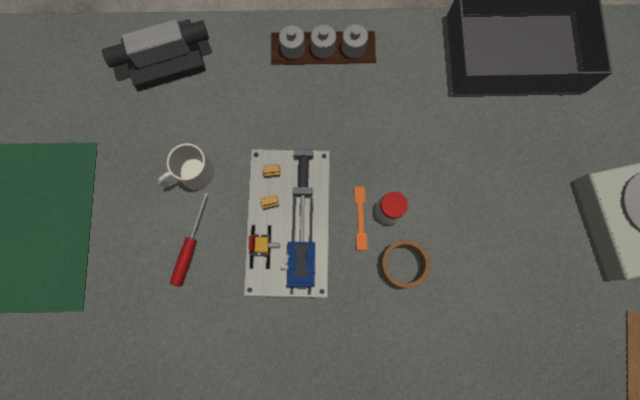

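View pics/side0.png

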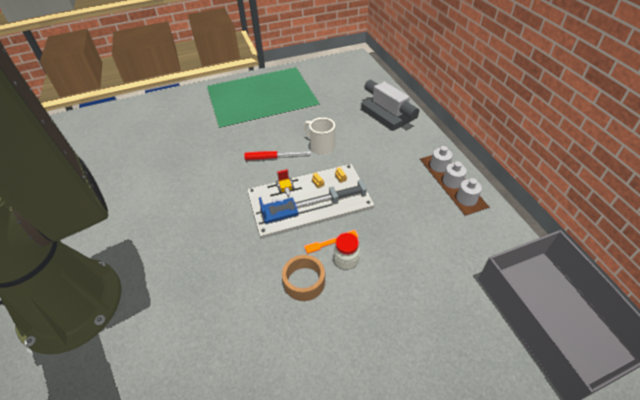

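```bash
python3 - <<'E'
import cv2
a=cv2.imread("pics/top0.png");b=cv2.imread("pics/side0.png")
cv2.imwrite("pics/topc.png",cv2.resize(a[130:330,220:440],None,fx=3,fy=3,interpolation=cv2.INTER_CUBIC)[:600])
cv2.imwrite("pics/sidec.png",cv2.resize(b[90:290,200:460],None,fx=3,fy=3,interpolation=cv2.INTER_CUBIC))
E
```

```text
(no output)
```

View pics/topc.png

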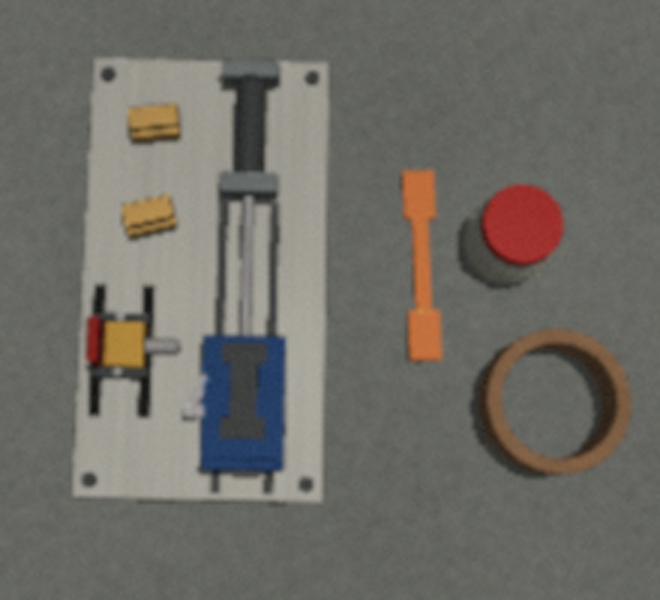

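View pics/sidec.png

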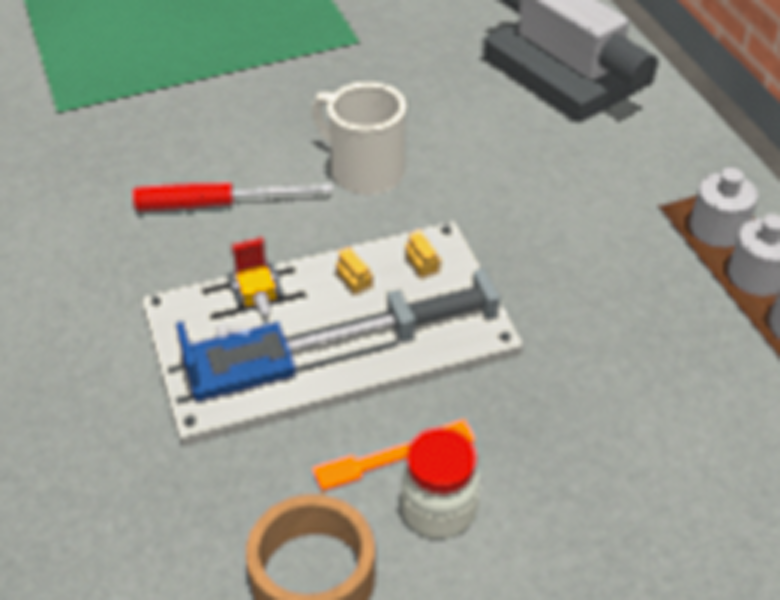

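```bash
cat > h.py <<'E'
import numpy as np, cv2
from scipy.optimize import least_squares
from station import *
def proj(X,c):
    X=np.atleast_2d(X);p=X@np.array(c["R"]).T+c["t"];s=p[:,:2]/p[:,2:];r2=(s**2).sum(1,keepdims=True)
    f=200/np.tan(np.radians(c["fov_y"])/2); return s*(1+c["k1"]*r2)*f+[c["cx"],c["cy"]]
def back(uv,c,z):
    f=200/np.tan(np.radians(c["fov_y"])/2); d=(np.array(uv,float)-[c["cx"],c["cy"]])/f; s=d.copy()
    for _ in range(20): s=d/(1+c["k1"]*(s@s))
    R=np.array(c["R"]);C=-R.T@c["t"];r=R.T@np.array([s[0],s[1],1]); return C+r*(z-C[2])/r[2]
def jw(p,P): # jig pose (x,y,th) -> world
    P=np.atleast_2d(P).astype(float);c,s=np.cos(p[2]),np.sin(p[2])
    return np.c_[p[0]+c*P[:,0]-s*P[:,1],p[1]+s*P[:,0]+c*P[:,1],P[:,2]]
def wj(p,W):
    c,s=np.cos(p[2]),np.sin(p[2]);d=np.array(W)[:2]-p[:2];return np.array([c*d[0]+s*d[1],-s*d[0]+c*d[1],W[2]])
E
cat > fit.py <<'E'
from h import *
ct,cs=calibration("top"),calibration("side")
t=lambda u,v:np.array([(u+.5)/3-.5+220,(v+.5)/3-.5+130]); s=lambda u,v:np.array([(u+.5)/3-.5+200,(v+.5)/3-.5+90])
P=np.array([[.165,.115,.016],[.165,-.055,.016],[-.145,-.055,.016],[-.145,.115,.016]])
ut=np.array([t(95,58),t(328,62),t(322,500),t(75,495)]); us=np.array([s(456,222),s(521,346),s(183,436),s(145,298)])
f=lambda p:np.r_[(proj(jw(p,P),ct)-ut).ravel(),(proj(jw(p,P),cs)-us).ravel()]
for nm,g in (("top",lambda p:f(p)[:8]),("side",lambda p:f(p)[8:]),("both",f)):
    r=least_squares(g,[.5,.05,0]);print(nm,r.x,np.round(r.fun,1))
p=r.x;np.save("jig.npy",p)
for n,u,z in (("tabouterleft far",t(87,316),.068),("tab near",t(87,361),.068),("tab in far",t(101,316),.068),("tab in near",t(101,362),.068),("plate top L",t(200,471),.068),("plate R",t(281,471),.068),("heel",t(184,418),.03),("pin tip",t(179,347),.03)):
    print(n,np.round(wj(p,back(u,ct,z))*1000,1))
for n,u,z in (("tab top left",s(233,244),.068),("tab top right",s(264,239),.068),("plate top left",s(178,323),.068),("plate",s(187,366),.068)):
    print(n,np.round(wj(p,back(u,cs,z))*1000,1))
E
python3 fit.py
```

```text
top [ 0.60746983  0.07033549 -0.03485323] [-0.5 -0.7  0.6 -0.6  0.9  0.5 -1.   0.6]
side [ 0.60618995  0.07141902 -0.03983939] [ 0.1 -0.3  1.4 -0.3 -0.9  0.4 -0.7 -0.3]
both [ 0.60699127  0.07064456 -0.03618864] [-0.6 -0.5  0.6 -0.4  0.6  0.7 -1.2  0.8  0.3 -0.3  1.8 -0.4 -0.4  0.6
 -0.5 -0. ]
tabouterleft far [-28.4 102.4  68. ]
tab near [-57.7 101.   68. ]
tab in far [-28.3  93.3  68. ]
tab in near [-58.1  91.9  68. ]
plate top L [-126.2   25.6   68. ]
plate R [-125.2  -26.    68. ]
heel [-91.4  39.9  30. ]
pin tip [-43.9  44.9  30. ]
tab top left [-57.1 102.5  68. ]
tab top right [-29.   99.4  68. ]
plate top left [-124.    24.3   68. ]
plate [-126.9  -25.    68. ]
```

```bash
cat > rel.py <<'E'
from h import *
from scipy.spatial.transform import Rotation as Ro
def rel(W,s=None):
    s=s or state();R=Ro.from_rotvec(s["orientation"]).as_matrix();return R.T@(np.array(W)-s["ee_pos"])
def info():
    s=state();R=Ro.from_rotvec(s["orientation"]).as_matrix();p=np.load("jig.npy")
    print("t",s["time"],"F",np.round(s["force"],1),"tcp",np.round(s["ee_pos"],4),"jig mm",np.round(wj(p,s["ee_pos"])*1000,1),"J",np.round(s["joints"],2),"gap",s["finger_gap"]);print("R cols",np.round(R,3).tolist())
    print("jig x,y in tool", np.round(R.T@jw([0,0,p[2]],[1,0,0])[0],3),np.round(R.T@jw([0,0,p[2]],[0,1,0])[0],3))
    return s,R,p
E
python3 - <<'E'
from rel import *
s,R,p=info()
for P in ([-.043,.150,.23],[-.043,.150,.045],[-.043,.102,.045],[-.126,0,.045]):
    W=jw(p,[P])[0]; print(P,np.round(W,4),np.round(rel(W),4))
E
```

```text
t 0.1 F [-0.   0.2 -0.4] tcp [ 0.1482 -0.5809  0.2305] jig mm [-434.9 -667.7  230.5] J [-1.32  0.31 -0.05  1.21 -0.    1.57] gap 0.08547150732665154
R cols [[-0.0, 0.247, -0.969], [0.001, -0.969, -0.247], [-1.0, -0.002, 0.0]]
jig x,y in tool [-0.     0.282 -0.959] [ 0.001 -0.959 -0.282]
[-0.043, 0.15, 0.23] [0.5694 0.2221 0.23  ] [ 0.0015 -0.6739 -0.6067]
[-0.043, 0.15, 0.045] [0.5694 0.2221 0.045 ] [ 0.1865 -0.6737 -0.6067]
[-0.043, 0.102, 0.045] [0.5677 0.1741 0.045 ] [ 0.1865 -0.6276 -0.5931]
[-0.126, 0, 0.045] [0.4811 0.0752 0.045 ] [ 0.1864 -0.5532 -0.4847]
```

Request:
play_rows:
  plan:
    - [0, -0.234, -0.423, -73.7, 0]
    - [0, -0.234, -0.423, -73.7, 0]
    - [0, -0.234, -0.423, -73.7, 0]
    - [0, -0.234, -0.423, -73.7, 0]
    - [0, -0.234, -0.423, -73.7, 0]
    - [0, -0.234, -0.423, -73.7, 0]
    - [0, -0.234, -0.423, -73.7, 0]
    - [0, -0.234, -0.423, -73.7, 0]
    - [0, -0.234, -0.423, -73.7, 0]
    - [0, -0.234, -0.423, -73.7, 0]
    - [0, -0.234, -0.423, -73.7, 0]
    - [0, -0.234, -0.423, -73.7, 0]
    - [0, -0.234, -0.423, -73.7, 0]
    - [0, -0.234, -0.423, -73.7, 0]
  squeeze: 40

```text
time: 1.27
ee_pos: [0.5009, -0.2488, 0.2307]
orientation: [1.232, 1.195, -1.233]
force: [0.7, -1.2, -0.1]
finger_gap: 0.0003
```

```bash
python3 - <<'E'
from rel import *
s,R,p=info()
for P in ([-.043,.150,.15],):
    W=jw(p,[P])[0]; print(P,np.round(W,4),np.round(rel(W),4))
E
```

```text
t 1.2667 F [ 0.7 -1.2 -0.1] tcp [ 0.5009 -0.2488  0.2307] jig mm [ -94.5 -323.1  230.7] J [-0.46  0.24 -0.15  1.19 -0.    1.14] gap 0.00027036846292050927
R cols [[-0.001, 0.999, -0.032], [0.0, -0.032, -0.999], [-1.0, -0.001, -0.0]]
jig x,y in tool [-0.001  1.     0.004] [ 0.     0.004 -1.   ]
[-0.043, 0.15, 0.15] [0.5694 0.2221 0.15  ] [ 0.0807  0.0537 -0.4729]
```

Request:
play_rows:
  plan:
    - [0, 0.053, -0.473, 0, 0]
    - [0, 0.053, -0.473, 0, 0]
    - [0, 0.053, -0.473, 0, 0]
    - [0, 0.053, -0.473, 0, 0]
    - [0, 0.053, -0.473, 0, 0]
    - [0, 0.053, -0.473, 0, 0]
    - [0, 0.053, -0.473, 0, 0]
    - [0, 0.053, -0.473, 0, 0]
    - [0, 0.053, -0.473, 0, 0]
    - [0, 0.053, -0.473, 0, 0]
    - [0, 0.053, -0.473, 0, 0]
    - [0, 0.053, -0.473, 0, 0]
    - [0.04, 0.053, -0.473, 0, 0]
    - [0.08, 0.053, -0.473, 0, 0]
    - [0.11, 0.053, -0.473, 0, 0]
    - [0.11, 0.053, -0.473, 0, 0]
    - [0.11, 0.053, -0.473, 0, 0]

```text
time: 2.68
ee_pos: [0.5682, 0.2189, 0.12]
orientation: [1.232, 1.193, -1.24]
force: [0.9, -0.4, 1.4]
finger_gap: 0.0001
```

```bash
python3 - <<'E'
from rel import *
s,R,p=info()
for n in ("top","side"): cv2.imwrite(f"pics/{n}1.png",cv2.resize(read_camera(n)[90:290,200:460,::-1],None,fx=3,fy=3,interpolation=cv2.INTER_CUBIC))
E
```

```text
t 2.6833 F [ 0.9 -0.4  1.4] tcp [0.5682 0.2189 0.12  ] jig mm [-44.1 146.8 120. ] J [ 0.37  0.4  -0.19  0.99 -0.    1.97] gap 9.995172391573074e-05
R cols [[-0.004, 0.999, -0.036], [-0.002, -0.036, -0.999], [-1.0, -0.004, 0.002]]
jig x,y in tool [-0.004  1.    -0.   ] [-0.002 -0.    -1.   ]
```

View pics/top1.png

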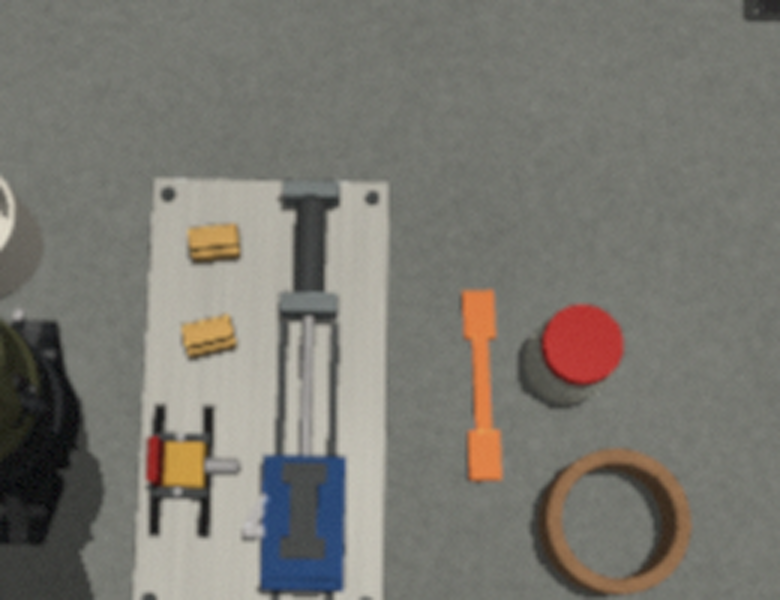

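View pics/side1.png

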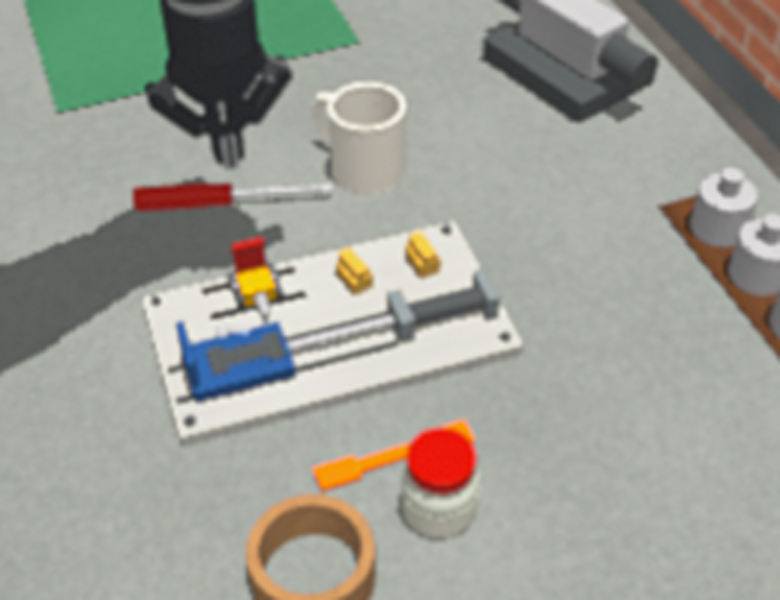

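Request:
play_rows:
  plan:
    - [0.03, 0, 0, 0, 0]
    - [0.055, 0, 0, 0, 0]
    - [0.072, 0, 0, 0, 0]
    - [0.075, 0, 0, 0, 0]
    - [0.075, 0, 0.01, 0, 0]
    - [0.075, 0, 0.02, 0, 0]
    - [0.075, 0, 0.028, 0, 0]
    - [0.075, 0, 0.028, 0, 0]
    - [0.075, 0, 0.028, 0, 0]

```text
time: 3.53
ee_pos: [0.5697, 0.1922, 0.0477]
orientation: [1.237, 1.191, -1.234]
force: [-0.4, -0.1, 1.0]
finger_gap: 0.0001
```

```bash
python3 - <<'E'
from rel import *
s,R,p=info()
for n in ("top","side"): cv2.imwrite(f"pics/{n}2.png",cv2.resize(read_camera(n)[130:290,200:350,::-1],None,fx=3.7,fy=3.7,interpolation=cv2.INTER_CUBIC))
E
```

```text
t 3.5333 F [-0.4 -0.1  1. ] tcp [0.5697 0.1922 0.0477] jig mm [-41.7 120.1  47.7] J [ 0.33  0.45 -0.3   0.82  0.    1.93] gap 5.122512225076781e-05
R cols [[0.002, 0.999, -0.036], [0.001, -0.036, -0.999], [-1.0, 0.002, -0.001]]
jig x,y in tool [ 0.002  1.    -0.   ] [ 0.001 -0.    -1.   ]
```

View pics/side2.png

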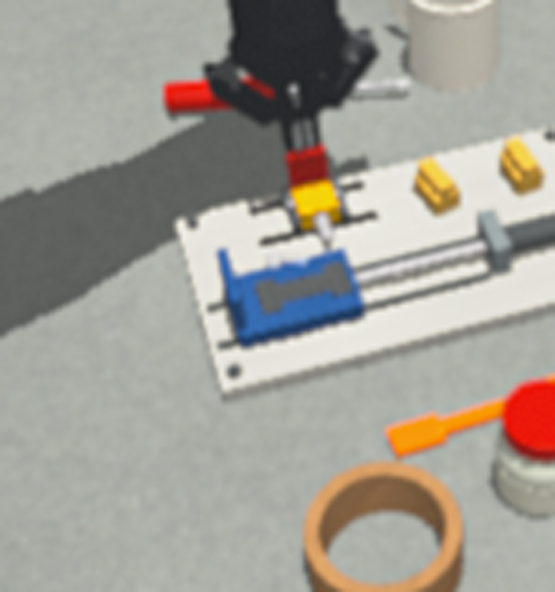

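View pics/top2.png

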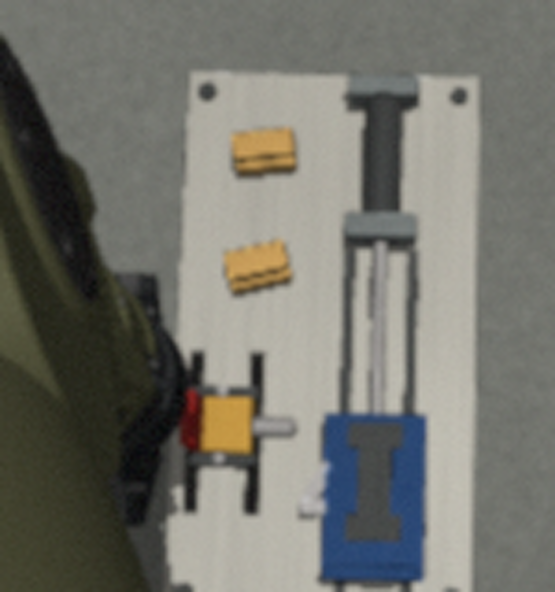

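Request:
play_rows:
  plan:
    - [0, 0, 0.003, 0, 0]
    - [0, 0, 0.005, 0, 0]
    - [0, 0, 0.007, 0, 0]
    - [0, 0, 0.009, 0, 0]
    - [0, 0, 0.011, 0, 0]
    - [0, 0, 0.013, 0, 0]
    - [0, 0, 0.013, 0, 0]

```text
time: 4.22
ee_pos: [0.5683, 0.1813, 0.0464]
orientation: [1.236, 1.196, -1.233]
force: [0.1, 5.7, 0.6]
finger_gap: 0.0001
```

```bash
python3 - <<'E'
from rel import *
s,R,p=info()
E
```

```text
t 4.2167 F [0.1 5.7 0.6] tcp [0.5683 0.1813 0.0464] jig mm [-42.7 109.1  46.4] J [ 0.31  0.44 -0.31  0.82  0.    1.91] gap 0.00010099147051857152
R cols [[-0.0, 0.999, -0.034], [0.003, -0.034, -0.999], [-1.0, -0.0, -0.003]]
jig x,y in tool [-0.     1.     0.002] [ 0.003  0.002 -1.   ]
```

Request:
play_rows:
  plan:
    - [0, 0, 0.002, 0, 0]
    - [0, 0, 0.004, 0, 0]
    - [0, 0, 0.006, 0, 0]
    - [0, 0, 0.007, 0, 0]
    - [0, 0, 0.008, 0, 0]
    - [0, 0, 0.008, 0, 0]

```text
time: 4.72
ee_pos: [0.568, 0.1735, 0.0464]
orientation: [1.236, 1.196, -1.233]
force: [-1.0, 5.8, 0.3]
finger_gap: 0.0
```

```bash
python3 - <<'E'
from rel import *
s,R,p=info()
E
```

```text
t 4.7167 F [-1.   5.8  0.3] tcp [0.568  0.1735 0.0464] jig mm [-42.7 101.4  46.4] J [ 0.29  0.44 -0.32  0.82  0.    1.9 ] gap 4.5523810323593806e-05
R cols [[-0.0, 0.999, -0.034], [0.003, -0.034, -0.999], [-1.0, -0.0, -0.003]]
jig x,y in tool [-0.     1.     0.003] [ 0.003  0.003 -1.   ]
```

Request:
play_rows:
  plan:
    - [0, 0, 0.001, 0, 0]
    - [0, 0, 0.002, 0, 0]
    - [0, 0, 0.003, 0, 0]
    - [0, 0, 0.003, 0, 0]

```text
time: 5.05
ee_pos: [0.568, 0.1722, 0.0465]
orientation: [1.238, 1.199, -1.23]
force: [-0.6, 10.5, -2.1]
finger_gap: 0.0001
```

Request:
play_rows:
  plan:
    - [0, 0, 0.001, 0, 0]
    - [0, 0, 0.002, 0, 0]
    - [0, 0, 0.002, 0, 0]

```text
time: 5.3
ee_pos: [0.568, 0.1721, 0.0466]
orientation: [1.24, 1.202, -1.228]
force: [-1.0, 16.0, -2.8]
finger_gap: -0.0001
```

```bash
python3 - <<'E'
from rel import *
s,R,p=info()
for n in ("top","side"): cv2.imwrite(f"pics/{n}3.png",cv2.resize(read_camera(n)[130:290,200:350,::-1],None,fx=3.7,fy=3.7,interpolation=cv2.INTER_CUBIC))
E
```

```text
t 5.3 F [-1.  16.  -2.8] tcp [0.568  0.1721 0.0466] jig mm [-42.7 100.   46.6] J [ 0.29  0.43 -0.32  0.81  0.01  1.89] gap -9.947432586077233e-05
R cols [[-0.0, 0.999, -0.032], [0.011, -0.032, -0.999], [-1.0, -0.001, -0.011]]
jig x,y in tool [-0.001  1.     0.004] [ 0.011  0.004 -1.   ]
```

View pics/top3.png

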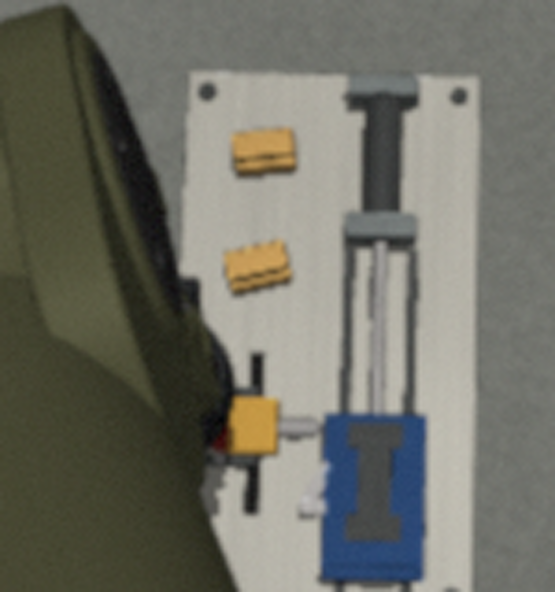

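Request:
play_rows:
  plan:
    - [0, 0, -0.005, 0, 0]
    - [0, 0, -0.015, 0, 0]
    - [0, 0, -0.025, 0, 0]
    - [-0.03, 0, -0.025, 0, 0]
    - [-0.06, -0.01, -0.025, 0, 0]
    - [-0.07, -0.04, 0, 0, 0]
    - [-0.07, -0.07, 0.03, 0, 0]
    - [-0.07, -0.1, 0.06, 0, 0]
    - [-0.07, -0.11, 0.096, 0, 0]
    - [-0.07, -0.11, 0.096, 0, 0]
    - [-0.07, -0.11, 0.096, 0, 0]

```text
time: 6.32
ee_pos: [0.454, 0.0736, 0.1167]
orientation: [1.237, 1.191, -1.236]
force: [0.6, 0.4, 1.0]
finger_gap: 0.0003
```

```bash
cat > look.py <<'E'
from rel import *
import sys
s,R,p=info()
k=sys.argv[1]
ims=[cv2.resize(np.ascontiguousarray(im[a:a+160,b:b+110,::-1]),None,fx=3.6,fy=3.6,interpolation=cv2.INTER_CUBIC) for im,a,b in ((read_camera("top"),145,235),(read_camera("side"),130,240))]
cv2.imwrite(f"pics/both{k}.png",np.hstack(ims))
E
python3 look.py 4
```

```text
t 6.3167 F [0.6 0.4 1. ] tcp [0.454  0.0736 0.1167] jig mm [-153.    -2.5  116.7] J [ 0.16  0.14 -0.55  0.89 -0.    1.77] gap 0.00027297881139821153
R cols [[0.0, 0.999, -0.037], [-0.0, -0.037, -0.999], [-1.0, 0.0, 0.0]]
jig x,y in tool [ 0.     1.    -0.001] [-0.    -0.001 -1.   ]
```

View pics/both4.png

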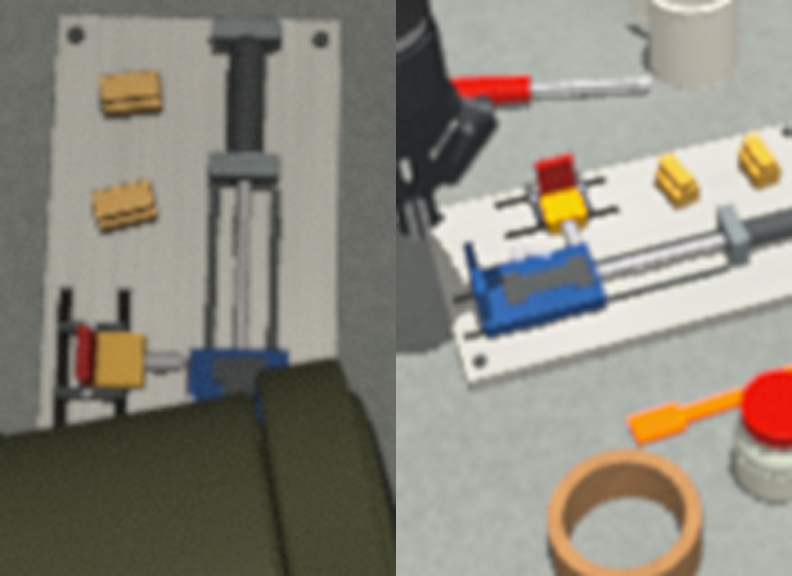

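```bash
python3 - <<'E'
from rel import *
p=np.load("jig.npy");c=calibration("top")
for u in ((77,325),(77,378),(184,360)):
    print(np.round(wj(p,back([(u[0]+.5)/3.6-.5+235,(u[1]+.5)/3.6-.5+145],c,.068 if u[0]<100 else .03))*1000,1))
E
```

```text
[-28.  88.  68.]
[-56.7  86.7  68. ]
[-42.2  32.   30. ]
```

Request:
play_rows:
  plan:
    - [0.03, 0, -0.002, 0, 0]
    - [0.055, 0, -0.002, 0, 0]
    - [0.068, 0, -0.002, 0, 0]
    - [0.07, 0, -0.002, 0, 0]
    - [0.07, 0, -0.002, 0, 0]
    - [0.07, 0, -0.002, 0, 0]

```text
time: 6.92
ee_pos: [0.4556, 0.0775, 0.0468]
orientation: [1.234, 1.193, -1.233]
force: [1.3, 0.1, 0.2]
finger_gap: -0.0001
```

```bash
python3 look.py 5
```

```text
t 6.9167 F [1.3 0.1 0.2] tcp [0.4556 0.0775 0.0468] jig mm [-151.5    1.4   46.8] J [ 0.17  0.22 -0.63  0.72  0.    1.77] gap -0.00011269132303307884
R cols [[0.001, 0.999, -0.034], [0.0, -0.034, -0.999], [-1.0, 0.001, -0.0]]
jig x,y in tool [0.001 1.    0.003] [ 0.     0.003 -1.   ]
```

View pics/both5.png

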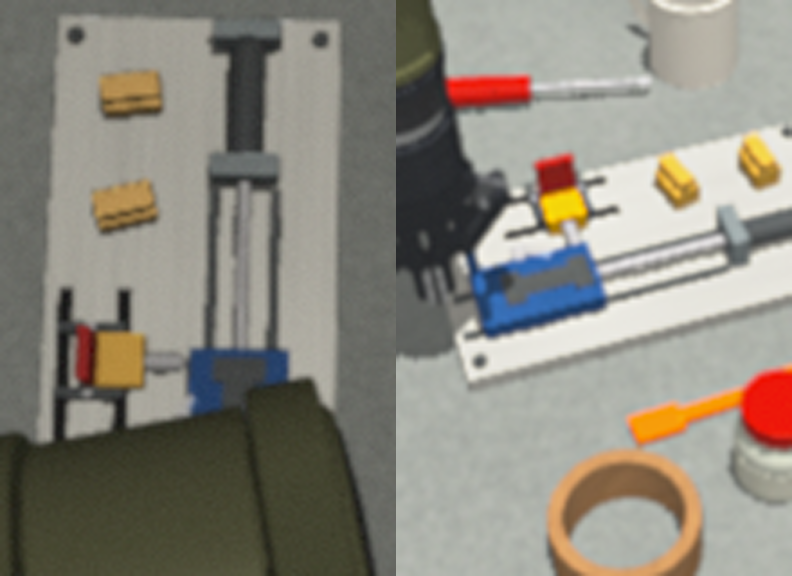

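Request:
play_rows:
  plan:
    - [0, 0.003, 0, 0, 0]
    - [0, 0.006, 0, 0, 0]
    - [0, 0.009, 0, 0, 0]
    - [0, 0.012, 0, 0, 0]
    - [0, 0.015, 0, 0, 0]
    - [0, 0.018, 0, 0, 0]
    - [0, 0.021, 0, 0, 0]
    - [0, 0.024, 0, 0, 0]
    - [0, 0.027, 0, 0, 0]
    - [0, 0.03, 0, 0, 0]
    - [0, 0.033, 0, 0, 0]
    - [0, 0.036, 0, 0, 0]
    - [0, 0.039, 0, 0, 0]
    - [0, 0.042, 0, 0, 0]
    - [0, 0.042, 0, 0, 0]

```text
time: 8.27
ee_pos: [0.4944, 0.0751, 0.0457]
orientation: [1.233, 1.196, -1.238]
force: [-7.2, 0.2, 4.5]
finger_gap: 0.0
```

```bash
python3 look.py 6
```

```text
t 8.2667 F [-7.2  0.2  4.5] tcp [0.4944 0.0751 0.0457] jig mm [-112.7    0.4   45.7] J [ 0.15  0.29 -0.54  0.75  0.    1.76] gap 2.4317974320990124e-05
R cols [[-0.005, 0.999, -0.035], [0.0, -0.035, -0.999], [-1.0, -0.005, 0.0]]
jig x,y in tool [-0.005  1.     0.002] [-0.     0.002 -1.   ]
```

View pics/both6.png

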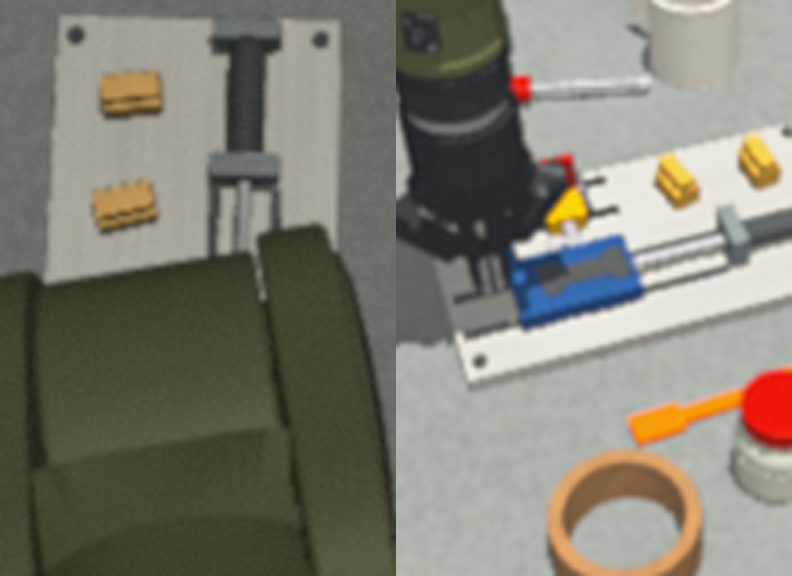

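```bash
python3 - <<'E'
from rel import *
p=np.load("jig.npy");c=calibration("side")
for u in ((606,290),(641,280),(487,333),(523,326)):
    print(np.round(wj(p,back([(u[0]-396+.5)/3.6-.5+240,(u[1]+.5)/3.6-.5+130],c,.034 if u[0]>600 else .018))*1000,1))
E
```

```text
[-36.4 -21.1  34. ]
[-10.1 -20.3  34. ]
[-124.8  -18.2   18. ]
[-99.  -20.4  18. ]
```

Request:
play_rows:
  plan:
    - [0, 0.003, 0, 0, 0]
    - [0, 0.006, 0, 0, 0]
    - [0, 0.009, 0, 0, 0]
    - [0, 0.012, 0, 0, 0]
    - [0, 0.015, 0, 0, 0]
    - [0, 0.018, 0, 0, 0]
    - [0, 0.021, 0, 0, 0]
    - [0, 0.024, 0, 0, 0]
    - [0, 0.027, 0, 0, 0]
    - [0, 0.03, 0, 0, 0]
    - [0, 0.033, 0, 0, 0]
    - [0, 0.036, 0, 0, 0]
    - [0, 0.039, 0, 0, 0]
    - [0, 0.041, 0, 0, 0]
    - [0, 0.041, 0, 0, 0]

```text
time: 9.62
ee_pos: [0.5349, 0.0737, 0.0455]
orientation: [1.232, 1.197, -1.239]
force: [-8.8, -0.5, 4.8]
finger_gap: -0.0002
```

```bash
python3 look.py 7
```

```text
t 9.6167 F [-8.8 -0.5  4.8] tcp [0.5349 0.0737 0.0455] jig mm [-72.2   0.4  45.5] J [ 0.14  0.35 -0.45  0.78  0.    1.74] gap -0.0001566628476746856
R cols [[-0.005, 0.999, -0.035], [0.0, -0.035, -0.999], [-1.0, -0.005, 0.0]]
jig x,y in tool [-0.005  1.     0.001] [-0.     0.001 -1.   ]
```

View pics/both7.png

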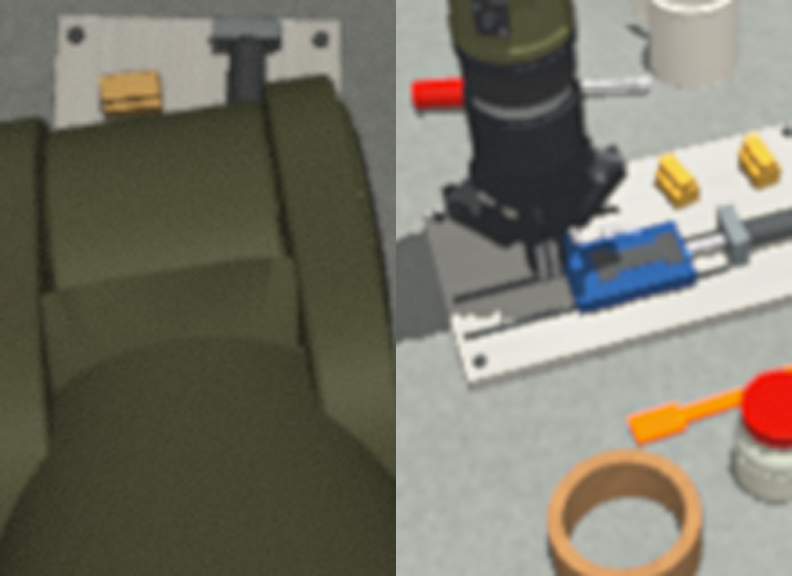

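Request:
play_rows:
  plan:
    - [0, -0.003, 0, 0, 0]
    - [0, -0.006, 0, 0, 0]
    - [0, -0.009, 0, 0, 0]
    - [0, -0.012, 0, 0, 0]
    - [0, -0.015, 0, 0, 0]
    - [0, -0.018, 0, 0, 0]
    - [0, -0.021, 0, 0, 0]
    - [0, -0.024, 0, 0, 0]
    - [0, -0.024, 0, 0, 0]
    - [0, -0.024, 0, 0, 0]

```text
time: 10.55
ee_pos: [0.514, 0.0747, 0.0465]
orientation: [1.235, 1.192, -1.234]
force: [0.4, 0.4, 0.4]
finger_gap: -0.0
```

```bash
python3 look.py 8
```

```text
t 10.55 F [0.4 0.4 0.4] tcp [0.514  0.0747 0.0465] jig mm [-93.1   0.7  46.5] J [ 0.14  0.32 -0.5   0.75 -0.    1.75] gap -3.352657846229434e-06
R cols [[0.001, 0.999, -0.035], [0.0, -0.035, -0.999], [-1.0, 0.001, -0.0]]
jig x,y in tool [0.001 1.    0.001] [ 0.     0.001 -1.   ]
```

View pics/both8.png

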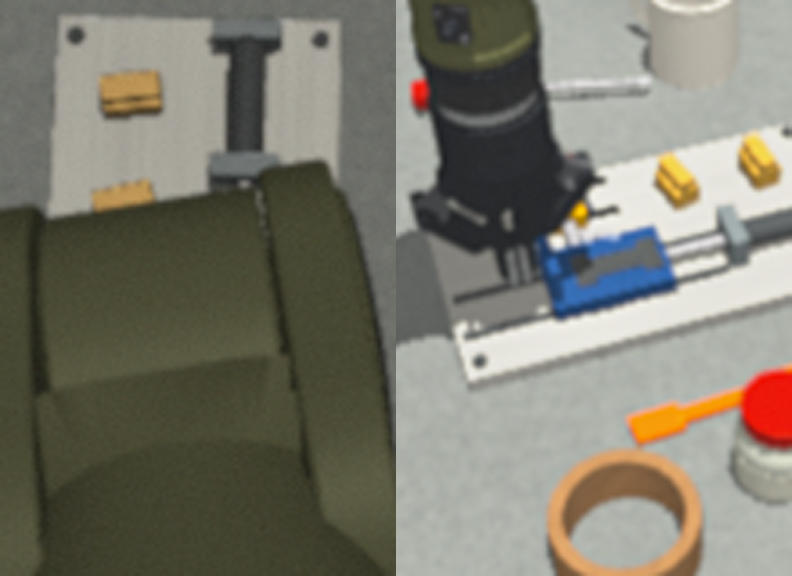

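The force has gone to zero and the sledge has stayed near 50 mm, so it is latched. I'll back off, lift, and move aside for a clear view.

Request:
play_rows:
  plan:
    - [0, -0.01, 0, 0, 0]
    - [0, -0.025, 0, 0, 0]
    - [0, -0.04, 0, 0, 0]
    - [-0.03, -0.04, 0, 0, 0]
    - [-0.07, -0.04, 0, 0, 0]
    - [-0.11, -0.04, 0, 0, 0]
    - [-0.15, -0.04, 0, 0, 0]
    - [-0.18, -0.04, 0.03, 0, 0]
    - [-0.18, -0.04, 0.07, 0, 0]
    - [-0.18, -0.04, 0.11, 0, 0]
    - [-0.18, -0.04, 0.15, 0, 0]
    - [-0.18, -0.04, 0.19, 0, 0]
    - [-0.18, -0.04, 0.23, 0, 0]
    - [-0.18, -0.04, 0.27, 0, 0]
    - [-0.18, -0.04, 0.3, 0, 0]
    - [-0.18, -0.04, 0.3, 0, 0]
    - [-0.18, -0.04, 0.3, 0, 0]

```text
time: 12.07
ee_pos: [0.4624, -0.2247, 0.2259]
orientation: [1.237, 1.192, -1.237]
force: [0.2, -0.3, 1.2]
finger_gap: 0.0
```

```bash
python3 look.py 9
```

```text
t 12.0667 F [ 0.2 -0.3  1.2] tcp [ 0.4624 -0.2247  0.2259] jig mm [-133.8 -300.4  225.9] J [-0.45  0.16 -0.26  1.15  0.    1.16] gap 4.028511137636261e-05
R cols [[-0.001, 0.999, -0.038], [0.001, -0.038, -0.999], [-1.0, -0.001, -0.001]]
jig x,y in tool [-0.001  1.    -0.002] [ 0.001 -0.002 -1.   ]
```

View pics/both9.png

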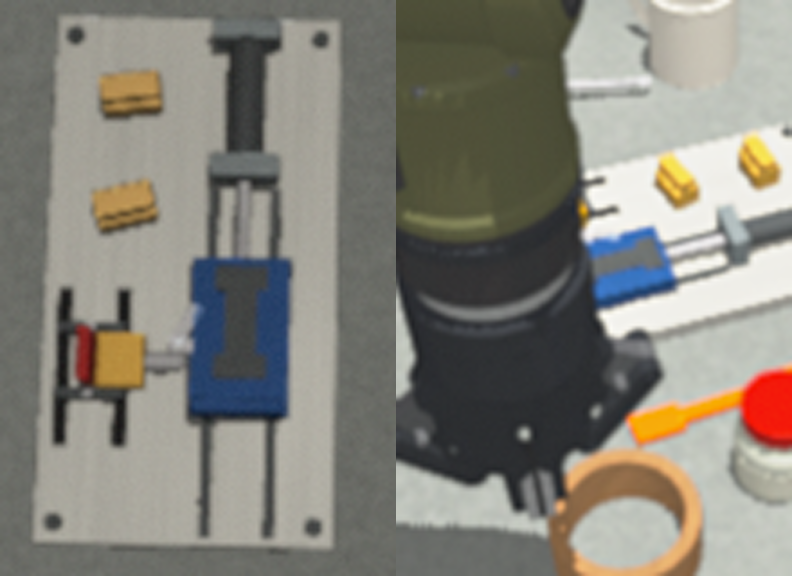

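The top picture shows the sledge at mid position with its heel against the pin (about 175,350 in the crop). The tab is still in at x≈77, and the inserts haven't moved.

```bash
python3 -c "
from station import *
print(close_job())"
```

```text
the job is handed in; nothing more can be done
None
```

The stop is in, the sledge is latched against the pin at mid position, and I handed the job in at about 12 s of the 40 s allowed. No verdict was reported.

- **Stop:** I pushed the red tab in until it met its hard stop, at about 16 N. The tab moved about 14.4 mm in the top picture, and the sledge was still at home.
- **Sledge:** I pushed the plate to about 65 mm of travel. The wrist force read about 9 N at the end of the push. I then backed off slowly, and the force fell to zero while the sledge stayed out, at about 50 mm.
- **Last check:** The final top picture shows the heel against the sprung-out pin and the tab still in. The inserts are where they were, and the arm was clear at z = 0.226 m.

The travel figures come from camera pixels, so they are good to about 2 mm. I read forces only at the end of each move and from single frames, so I did not see the peaks in between. In the last side picture the arm hid part of the jig. I did not measure the mug, driver, tape, jar or specimen after the job; the earlier side pictures showed no visible movement.

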